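# Set the second line of ornaments for a two-up print

## Task

This ornament line is to be printed two-up: take the four loose ornament blocks out of the wooden tray and set them in the empty near lane of the metal galley as a second line in the same order as the first, each lying flat, face up, square to the lane and straight across from its twin. Leave the first line standing as it is, and leave the plain spacer in its place in the tray.

Things in the scene. Friction and masses are not known exactly. Their poses are not given: they have to be found in the camera images.
- loose_dot: loose block to move: pale wood, 36 mm wide (its y), 48 mm long (its x), 23 mm high, 35 g; dark raised face on top: one large disc (30 mm). Face up in the tray's near lane (floor at 8 mm). Grip it across the 36 mm width, low on its 20 mm high sides: neighbours in the row stand 66 mm off centre to centre (30 mm gaps), lane walls 6 to 12 mm from its ends. Origin: centre of underside.
- loose_cross: loose block to move: pale wood, 36 mm wide (its y), 48 mm long (its x), 23 mm high, 35 g; dark raised face on top: a diagonal cross (X). Face up in the tray's near lane (floor at 8 mm). Grip it across the 36 mm width, low on its 20 mm high sides: neighbours in the row stand 66 mm off centre to centre (30 mm gaps), lane walls 6 to 12 mm from its ends. Origin: centre of underside.
- loose_bars: loose block to move: pale wood, 36 mm wide (its y), 48 mm long (its x), 23 mm high, 35 g; dark raised face on top: two parallel bars 44 mm long, 9 mm wide. Face up in the tray's near lane (floor at 8 mm). Grip it across the 36 mm width, low on its 20 mm high sides: neighbours in the row stand 66 mm off centre to centre (30 mm gaps), lane walls 6 to 12 mm from its ends. Origin: centre of underside.
- loose_dots4: loose block to move: pale wood, 36 mm wide (its y), 48 mm long (its x), 23 mm high, 35 g; dark raised face on top: four small discs (12 mm) set 2 by 2. Face up in the tray's near lane (floor at 8 mm). Grip it across the 36 mm width, low on its 20 mm high sides: neighbours in the row stand 66 mm off centre to centre (30 mm gaps), lane walls 6 to 12 mm from its ends. Origin: centre of underside.
- first_dot: block of the first line, already set (loose, 35 g), twin of loose_dot: same size and face (one large disc (30 mm)). Stands in the galley's far lane, about 66 mm from its neighbours centre to centre. Origin: centre of underside; x, y parallel to the galley's. The loose twin belongs at the same galley y, in the near lane.
- first_cross: block of the first line, already set (loose, 35 g), twin of loose_cross: same size and face (a diagonal cross (X)). Stands in the galley's far lane, about 66 mm from its neighbours centre to centre. Origin: centre of underside; x, y parallel to the galley's. The loose twin belongs at the same galley y, in the near lane.
- first_bars: block of the first line, already set (loose, 35 g), twin of loose_bars: same size and face (two parallel bars 44 mm long, 9 mm wide). Stands in the galley's far lane, about 66 mm from its neighbours centre to centre. Origin: centre of underside; x, y parallel to the galley's. The loose twin belongs at the same galley y, in the near lane.
- first_dots4: block of the first line, already set (loose, 35 g), twin of loose_dots4: same size and face (four small discs (12 mm) set 2 by 2). Stands in the galley's far lane, about 66 mm from its neighbours centre to centre. Origin: centre of underside; x, y parallel to the galley's. The loose twin belongs at the same galley y, in the near lane.
- spacer: plain spacing block with no printing face, pale wood, 36 by 48 by 16.5 mm, standing somewhere in the same row of the wooden tray as the four loose blocks. Not part of the line; it stays there. The tray: floor 8 mm above the table, walls 20 mm high, 166 by 345 mm. Origin: centre of underside.
- galley: fixed metal tray, 154 mm (x) by 300 mm (y), on the left or right of the bench; floor 3 mm above table, 14 mm rims on both long sides and the +y end. A wooden rib along y at x=0 (6 mm wide, top 11 mm above table) parts two 71 mm lanes: far, centre x=+0.037, the first line; near, centre x=-0.037, empty. Origin: centre of underside; x points away from the robot within 0.2 rad.
There are look-alikes about, which are no part of the job. What is shaped like the loose_dot but blue or red is not meant. What is shaped like the loose_bars but yellow is not meant.

How it is judged (in metres and radians):
At the end, for the whole second after the job is handed in: Each loose block lies released and still, flat on the near lane's floor, face up, square within 0.2 rad, within 13 mm of the lane's centre line and 12 mm along the line of its twin. First-line blocks upright, within 10 mm of their start; spacer within 25 mm of its start (y of loose_dot in the frame of first_dot between -0.012 and 0.012 m and x of loose_dot in the frame of galley between -0.05 and -0.024 m and z of each of loose_dot, loose_cross, loose_bars, loose_dots4 in the frame of galley below 0.006 m and angle between each of loose_dot, first_dot, loose_cross, first_cross, loose_bars, first_bars, loose_dots4, first_dots4's own z axis and vertical below 0.08 rad and angle between the x axis of each of loose_dot, loose_cross, loose_bars, loose_dots4 and the x axis of galley, either way round below 0.2 rad and linear speed of each of loose_dot, first_dot, loose_cross, first_cross, loose_bars, first_bars, loose_dots4, first_dots4 below 0.02 m/s and distance of each of first_dot, first_cross, first_bars, first_dots4 from where it was at the start of the episode below 0.01 m and y of loose_cross in the frame of first_cross between -0.012 and 0.012 m and x of loose_cross in the frame of galley between -0.05 and -0.024 m and y of loose_bars in the frame of first_bars between -0.012 and 0.012 m and x of loose_bars in the frame of galley between -0.05 and -0.024 m and y of loose_dots4 in the frame of first_dots4 between -0.012 and 0.012 m and x of loose_dots4 in the frame of galley between -0.05 and -0.024 m and distance of spacer from where it was at the start of the episode below 0.025 m); the robot touches nothing.
It fails at once if a block of the first line was pushed more than 20 mm from its place or tipped over (distance of any of first_dot, first_cross, first_bars, first_dots4 from where it was at the start of the episode above 0.02 m or angle between any of first_dot, first_cross, first_bars, first_dots4's own z axis and vertical above 0.5 rad).
It fails at once if the plain spacer was taken out of its place (distance of spacer from where it was at the start of the episode above 0.04 m).
It also fails if it takes over 96 s, if anything falls off the work surface, if the arm or the gripper's body presses on something with over 40 N, if the wrist force passes 120 N, or if a joint passes its speed limit or range.

## Robot

A 6-joint arm with a two-finger parallel gripper is mounted at the origin on the work surface. World frame = base frame: x ahead of the robot, y to its left, z up, the work surface at z = 0. Lengths are in mm, angles in degrees, forces in N, time in s.
With the tool pointing down it reaches from about 350 to 850 mm from the base axis. Payload 8.1 kg.
Tool frame: the origin (TCP) lies on the centre line of the jaws, within the pads' length; the fingertips stand 11 mm ahead of it and the grasp point (between the pads) lies 8 mm behind it; z points along the fingers, y is the direction in which the jaws open and shut (so a half turn about z gives the same grasp; the last joint's range is limited). The gripper opens to 85 mm and grips with 20 to 120 N. Pads are 22 mm wide; open, the fingers measure 114 mm over their backs; the gripper's body (76 mm by 85 mm) begins 54 mm behind the grasp point. The pads swing forward as they close: fully open they stand 13 mm farther back than shut.
Start: joints at [-75.825, 7.471, 85.268, -0, 87.261, -4.893], TCP at [196.035, -567.077, 242.292] pointing down, gripper open.
Joint ranges: [-169.43, 169.43], [-51.17, 129.36], [1.28, 143.12], [-76.62, 256.62], [0, 156.53], [-152.29, 152.29]. Speed limits (degrees/s): [136.94, 136.94, 159.86, 180, 180, 180].

## Interface

Orientations are given as [roll, pitch, yaw] about the fixed x, y, z axes, in that order (R = Rz(yaw) Ry(pitch) Rx(roll)).
In Python, from bench import telemetry, viewer, r gives the robot as it stands.
- The arm moves only by the shell command python3 -m inch 'ROWS' [FORCE]. ROWS is JSON, a list of rows, each a list of 3 entries, a list of its own where there are three numbers: the shift along the tool's x, y, z in cm, then the turn, a rotation vector about the tool's x, y, z in rad, then the opening, from 0 (shut) to 1 (fully open). A call has 1 to 20 rows; each row is the pose to reach, as a shift and turn from the pose commanded when the call began, along the tool's axes at that moment; what a row does not reach only later rows make up. A row lasts 1/10 s, in which the tool goes at most 50 mm and 8.59 degrees, less where a joint would pass 70% of its speed; a pose out of reach is approached as far as the arm can. A call with a gripper value outside its range is refused whole. The fingers move at their own pace and stop on an object; FORCE is the grip in N (left out, the last holds). Time passes only in rows, so rows that repeat a pose let the fingers close. It gives the time, the measured TCP pose, the force and the opening at its end, in the units of the state.
- telemetry.sense(): the state, without advancing time (a new reading comes with each control period).
- viewer.snapshot(name): name is "side" or "top"; returns the picture (480x640x3 uint8, red, green, blue); there is no depth.
- viewer.camera_model(name): a dict with "fx", "fy", "cx", "cy" (pixels), "dist" ([k1, k2, p1, p2, k3] as OpenCV has them; the pictures are not rectified), "cam_to_world" (4x4, takes a point from camera to world coordinates). Camera axes: x right, y down, z forward; pixel columns grow to the right and rows downward; lengths in mm; the calibration is good to about 2 mm. A picture is of the moment at which its call begins. camera_model takes no time and is no camera call.
- r.hand_in(): hands the job in, once; it reports no verdict.
The state is a dict: "time": time; "joint_pos": joint angles; "qd": joint speeds; "joint_efforts": joint torques, N m; "tool_pos": TCP position; "tcp_rot": TCP orientation; "ft_force": force on the tool from outside, world axes, zero at the start; "wrist_torque": the same for the moment, N m; "finger_gap": finger opening in mm.
Only numpy, scipy, OpenCV 4.12 (cv2) and the standard library are available. Lean on these libraries where they do the work, as an engineer would, in place of code of your own. Each camera call takes 0.05 s, during which the arm holds its last target.

## Working session

There is one attempt and no reset: what is moved stays moved. The work goes in short steps, Python scripts to look and compute and a shell command to move; the robot and the scene stay as the last step left them, time stands still between calls to the robot, and variables do not carry over. Pictures are saved under pics/ and viewed, and the job is handed in when it is done.

```bash
ls; mkdir -p pics; python3 - <<'E'
from bench import telemetry, viewer, r
import cv2
print(telemetry.sense())
for n in("top","side"):
    im=viewer.snapshot(n); cv2.imwrite(f"pics/{n}0.png",im[:,:,::-1]); print(viewer.camera_model(n))
E
```

```text
pics
{'time': 0.0, 'joint_pos': array([-7.58266745e+01,  7.51578957e+00,  8.53294627e+01, -1.28173855e-03,
        8.72592547e+01, -4.89248444e+00]), 'qd': array([ 0.03188201, -0.01047482, -0.06292535, -0.0644717 ,  0.00346296,
        0.05416589]), 'joint_efforts': array([-9.72233756e-04, -5.69396746e+01, -5.00553417e+01, -4.74310127e-04,
        1.50825520e-02,  6.54132168e-05]), 'tool_pos': array([ 195.88451772, -566.57617531,  241.23552601]), 'tcp_rot': array([-1.79895765e+02, -7.63750170e-03,  1.90658654e+01]), 'ft_force': array([ 0.19329335, -0.4871223 , -0.3729097 ]), 'wrist_torque': array([-0.00236508,  0.03845484,  0.02714416]), 'finger_gap': 85.16952542438158}
{'fx': 545.9668708896783, 'fy': 545.9668708896783, 'cx': 322.63369818278636, 'cy': 232.54719020306788, 'dist': array([-0.14036074,  0.        ,  0.        ,  0.        ,  0.        ]), 'cam_to_world': array([[-6.51857814e-04, -9.89824899e-01,  1.42289301e-01,
         3.28876284e+02],
       [-9.99853523e-01,  3.07868777e-03,  1.68361181e-02,
        -1.03938205e+01],
       [-1.71028732e-02, -1.42257484e-01, -9.89681919e-01,
         1.01651308e+03],
       [ 0.00000000e+00,  0.00000000e+00,  0.00000000e+00,
         1.00000000e+00]])}
{'fx': 478.7180736417205, 'fy': 478.7180736417205, 'cx': 318.8252903660151, 'cy': 231.35640582899876, 'dist': array([-0.09919632,  0.        ,  0.        ,  0.        ,  0.        ]), 'cam_to_world': array([[-9.66672596e-01, -1.30500713e-01,  2.20258156e-01,
         2.44233070e+02],
       [-2.55706131e-01,  4.49850208e-01, -8.55715586e-01,
         9.37379789e+02],
       [ 1.25883170e-02, -8.83518168e-01, -4.68227701e-01,
         5.57181809e+02],
       [ 0.00000000e+00,  0.00000000e+00,  0.00000000e+00,
         1.00000000e+00]])}
```

View pics/top0.png

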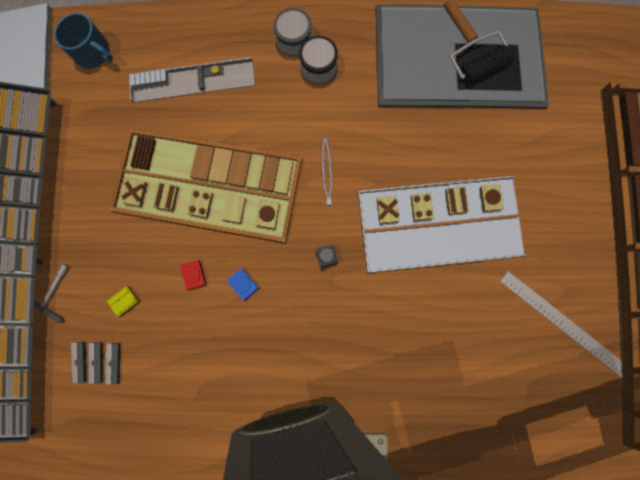

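View pics/side0.png

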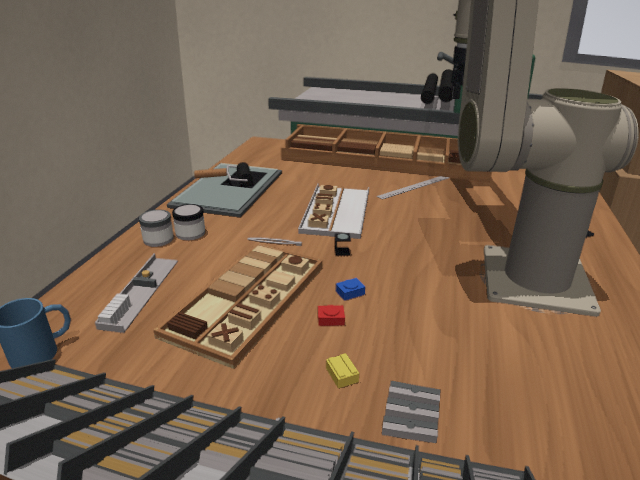

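The wanted blocks are in the tray's near lane: cross (133,193), bars (167,197), dots4 (200,204) and dot (268,214). The plain spacer at (233,208) stays.

These could be mistaken for them:
- Red disc block (192,275), blue disc block (242,284) and yellow bars block (123,301), which are the look-alikes.
- The first line in the galley: cross (388,209), dots4 (421,206), bars (456,200) and dot (491,197).

I'll check this choice in a close crop and measure.

```bash
cat > h.py <<'E'
import numpy as np, cv2
from bench import telemetry, viewer, r
def ray(n,uv):
    m=viewer.camera_model(n);K=np.array([[m['fx'],0,m['cx']],[0,m['fy'],m['cy']],[0,0,1]])
    p=cv2.undistortPoints(np.array(uv,float).reshape(-1,1,2),K,m['dist']).reshape(-1,2)
    T=m['cam_to_world']; d=np.c_[p,np.ones(len(p))]@T[:3,:3].T
    return T[:3,3],d
def onz(n,uv,z):
    o,d=ray(n,uv); return o+d*((z-o[2])/d[:,2])[:,None]
def proj(n,P):
    m=viewer.camera_model(n);K=np.array([[m['fx'],0,m['cx']],[0,m['fy'],m['cy']],[0,0,1]])
    Ti=np.linalg.inv(m['cam_to_world'])
    return cv2.projectPoints(np.array(P,float).reshape(-1,1,3),cv2.Rodrigues(Ti[:3,:3])[0],Ti[:3,3],K,m['dist'])[0].reshape(-1,2)
E
python3 - <<'E'
import cv2,numpy as np
a=cv2.imread('pics/top0.png')
c=a[130:245,110:305]; d=a[170:280,350:530]
cv2.imwrite('pics/c1.png',cv2.resize(c,None,fx=4,fy=4,interpolation=cv2.INTER_CUBIC))
cv2.imwrite('pics/c2.png',cv2.resize(d,None,fx=4,fy=4,interpolation=cv2.INTER_CUBIC))
E
```

```text
(no output)
```

View pics/c1.png

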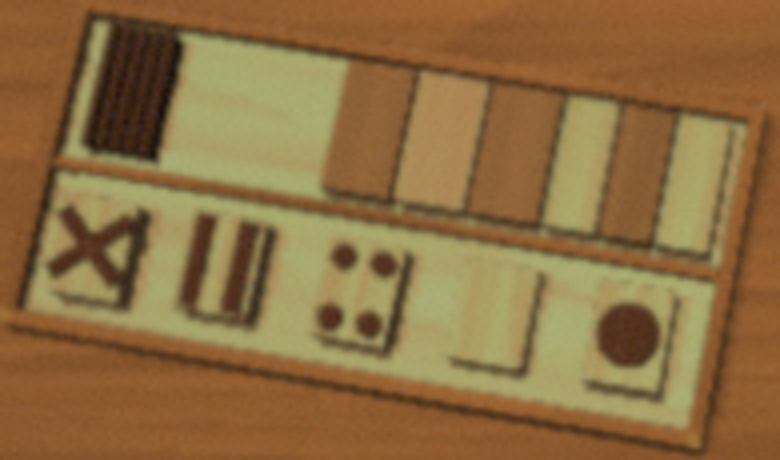

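View pics/c2.png

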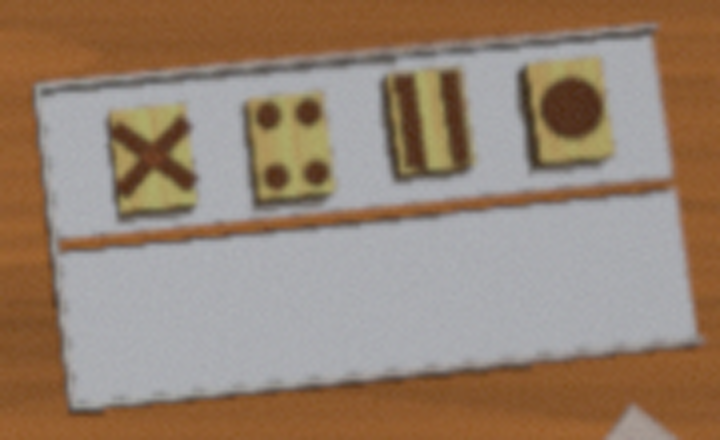

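```bash
cat > meas.py <<'E'
from h import *
def faces(im,rois,z,n='top'):
    R,G,B=[im[:,:,i].astype(int) for i in range(3)]
    m=((R-G>22)&(R<135)&(R>60)&(R*10>G*16)).astype(np.uint8)
    out={}
    for k,(u0,v0,u1,v1) in rois.items():
        s=m[v0:v1,u0:u1]; 
        nl,l,st,c=cv2.connectedComponentsWithStats(s)
        keep=np.isin(l,[i for i in range(1,nl) if st[i,4]>=8])
        v,u=np.nonzero(keep); uv=np.c_[u+u0,v+v0]
        P=onz(n,uv,z)[:,:2]
        (cx,cy),(w,h),a=cv2.minAreaRect((P*10).astype(np.float32))
        out[k]=(P.mean(0),len(u),np.array([cx,cy])/10,w/10,h/10,a)
    return out,m
E
python3 - <<'E'
from meas import *
im=cv2.imread('pics/top0.png')[:,:,::-1]
for p in[(143,158),(267,214),(388,209),(457,200),(300,250),(280,240),(145,196)]:print(p,im[p[1],p[0]])
L=dict(cross=(118,177,142,207),bars=(153,180,178,211),dots4=(186,186,212,219),dot=(256,196,279,228))
F=dict(cross=(376,196,402,224),dots4=(410,192,434,221),bars=(444,185,470,215),dot=(479,184,504,212))
for R,z in((L,31),(F,26)):
    o,m=faces(im,R,z)
    for k,v in o.items(): print(k,[np.round(x,1) for x in v])
big=cv2.resize(m[120:290,100:530]*255,None,fx=1.8,fy=1.8,interpolation=0);cv2.imwrite('pics/m.png',big)
E
```

```text
(143, 158) [62 34 13]
(267, 214) [83 50 31]
(388, 209) [104  60  33]
(457, 200) [171 161 100]
(300, 250) [128  80  38]
(280, 240) [138  92  43]
(145, 196) [155 129  84]
cross [array([551.4, 367.5]), np.int64(58), array([551.1, 365.9]), np.float64(30.5), np.float64(21.9), np.float64(84.6)]
bars [array([541.2, 304. ]), np.int64(70), array([541.6, 303.5]), np.float64(25.2), np.float64(37.2), np.float64(79.2)]
dots4 [array([515.9, 248.6]), np.int64(10), array([515.5, 249.2]), np.float64(5.5), np.float64(5.2), np.float64(45.9)]
dot [array([507.1, 109.6]), np.int64(111), array([507.2, 109.6]), np.float64(22.6), np.float64(22.1), np.float64(45.1)]
cross [array([ 513.2, -112.4]), np.int64(57), array([ 515.5, -112.4]), np.float64(28.1), np.float64(29.8), np.float64(7.5)]
dots4 [array([ 535.8, -186.1]), np.int64(9), array([ 535.9, -185.8]), np.float64(5.3), np.float64(4.1), np.float64(43.7)]
bars [array([ 530.8, -241.8]), np.int64(51), array([ 532.5, -244.6]), np.float64(38.9), np.float64(24.0), np.float64(7.2)]
dot [array([ 538.2, -310.6]), np.int64(106), array([ 538.4, -310.1]), np.float64(21.0), np.float64(23.2), np.float64(0.1)]
```

View pics/m.png

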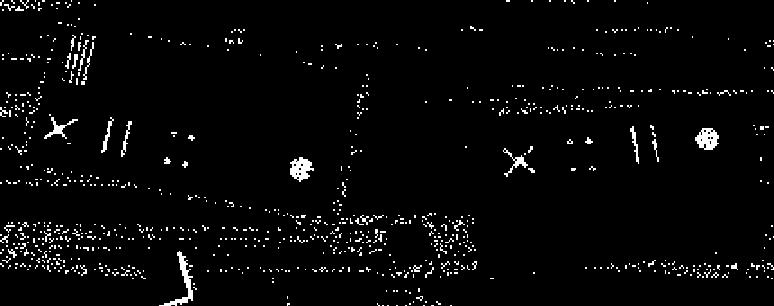

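```bash
sed -i 's/m=((R-G.*/m=((R-G>18)\&(R<150)\&(R>60)\&(R*10>G*14)).astype(np.uint8)/; s/>=8/>=3/' meas.py
cat > m2.py <<'E'
from meas import *
im=cv2.imread('pics/top0.png')[:,:,::-1]
L=dict(cross=(118,177,142,207),bars=(153,180,178,211),dots4=(186,186,212,219),dot=(256,196,279,228))
F=dict(cross=(376,196,402,224),dots4=(410,192,434,221),bars=(444,185,470,215),dot=(479,184,504,212))
for R,z in((L,31),(F,26)):
    o,m=faces(im,R,z)
    for k,v in o.items(): print(k,[np.round(x,1).tolist() for x in v])
    C=np.array([v[2] for v in o.values()]); 
    vx,vy,x0,y0=cv2.fitLine(C.astype(np.float32),cv2.DIST_L2,0,.01,.01).ravel(); print('row dir deg',np.degrees(np.arctan2(vy,vx)))
    q=C-[x0,y0]; print('along',np.round(q@[vx,vy],1),'off',np.round(q@[-vy,vx],1))
big=cv2.resize(m[120:290,100:530]*255,None,fx=1.8,fy=1.8,interpolation=0);cv2.imwrite('pics/m.png',big)
# galley rib & corners from crop pixels (crop c2)
f=lambda U,V,ox,oy:((U+.5)/4-.5+ox,(V+.5)/4-.5+oy)
rib=onz('top',[f(60,245,350,170),f(672,186,350,170)],11)[:,:2]
out=onz('top',[f(38,88,350,170),f(655,28,350,170),f(700,342,350,170),f(74,410,350,170)],10)[:,:2]
print('rib',rib,np.degrees(np.arctan2(*(rib[0]-rib[1])[::-1])),'len',np.linalg.norm(rib[0]-rib[1])); print(out)
tr=onz('top',[f(90,14,110,130),f(765,118,110,130),f(698,450,110,130),f(12,326,110,130)],20)[:,:2];print('tray',tr)
for a,b in((0,1),(3,2),(1,2),(0,3)):
    d=tr[a]-tr[b];print(np.linalg.norm(d),np.degrees(np.arctan2(d[1],d[0])))
E
python3 m2.py
```

```text
cross [[555.0, 373.0], 154, [557.1, 373.6], 51.7, 37.6, 81.5]
bars [[541.5, 303.4], 142, [541.7, 303.5], 27.3, 41.0, 79.6]
dots4 [[526.9, 237.2], 67, [528.1, 237.2], 27.3, 37.2, 79.4]
dot [[509.2, 108.5], 176, [517.9, 106.8], 25.7, 49.6, 76.1]
row dir deg 81.75337
along [ 120.1   48.6  -19.1 -149.6] off [-3.7  1.5  5.4 -3.2]
cross [[515.2, -113.6], 134, [515.0, -114.2], 30.0, 33.6, 7.1]
dots4 [[521.1, -177.8], 63, [520.5, -178.4], 36.2, 25.1, 5.7]
bars [[532.8, -243.4], 132, [532.7, -244.0], 38.7, 27.4, 5.7]
dot [[538.5, -311.0], 149, [538.4, -311.0], 23.7, 25.0, 43.7]
row dir deg -82.8396
along [-98.4 -34.   32.6  99.8] off [ 0.6 -1.9  2.  -0.7]
rib [[ 476.34221073  -71.43947077]
 [ 503.69786282 -362.45298167]] 95.3700984241975 len 292.29641671715444
[[ 551.24298447  -62.06541535]
 [ 580.72377107 -358.94742858]
 [ 429.5767487  -372.56676821]
 [ 399.59051785  -77.12412906]]
tray [[669.32500395 378.2701873 ]
 [612.26767451  47.53787528]
 [454.5330434   77.56050721]
 [514.72366639 407.62370003]]
335.6179391203762 80.21178599463933
335.50651611029264 79.66505565206843
160.56641079976353 -10.77656520663364
157.36328124562306 -10.750547895657364
```

View pics/m.png

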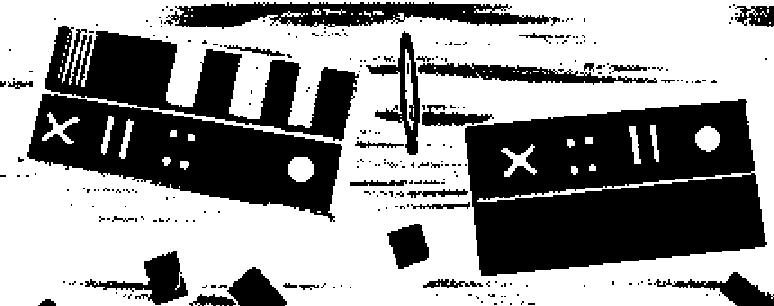

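```bash
sed -i 's/cross=(118,177,142,207)/cross=(122,180,144,206)/; s/dot=(256,196,279,228)/dot=(258,204,277,224)/' m2.py; python3 m2.py | head -12
cat >> h.py <<'E'
from scipy.spatial.transform import Rotation as Ro
N=np.array([np.cos(np.radians(5.4)),np.sin(np.radians(5.4))]);TT=np.array([-N[1],N[0]])
def go(x,y,z,yaw):
    s=telemetry.sense(); R=Ro.from_euler('xyz',s['tcp_rot'],degrees=True)
    G=Ro.from_euler('xyz',[180,0,yaw],degrees=True)
    d=R.inv().apply(np.array([x,y,z])-s['tool_pos'])/10
    return np.round(d,2).tolist(),np.round((R.inv()*G).as_rotvec(),3).tolist()
def st():
    s=telemetry.sense(); print(round(s['time'],2),s['tool_pos'].round(1),s['tcp_rot'].round(1),s['ft_force'].round(1),round(s['finger_gap'],1))
E
python3 - <<'E'
from h import *
print(go(460,-150,240,0),go(541.5,303.4,130,-10.4))
E
```

```text
cross [[551.2, 366.2], 123, [551.4, 364.9], 34.5, 29.6, 80.0]
bars [[541.5, 303.4], 142, [541.7, 303.5], 27.3, 41.0, 79.6]
dots4 [[526.9, 237.2], 67, [528.1, 237.2], 27.3, 37.2, 79.4]
dot [[506.7, 109.6], 162, [506.3, 109.6], 24.2, 24.3, 89.8]
row dir deg 79.88118
along [ 112.8   50.7  -17.  -146.4] off [ 0.3 -0.9  0.8 -0.2]
cross [[515.2, -113.6], 134, [515.0, -114.2], 30.0, 33.6, 7.1]
dots4 [[521.1, -177.8], 63, [520.5, -178.4], 36.2, 25.1, 5.7]
bars [[532.8, -243.4], 132, [532.7, -244.0], 38.7, 27.4, 5.7]
dot [[538.5, -311.0], 149, [538.4, -311.0], 23.7, 25.0, 43.7]
row dir deg -82.8396
along [-98.4 -34.   32.6  99.8] off [ 0.6 -1.9  2.  -0.7]
([38.57, -30.75, 0.19], [-0.002, 0.0, 0.333]) ([61.08, -70.92, 11.27], [-0.002, 0.0, 0.514])
```

```bash
python3 -m inch '[[[38.6,-30.8,0.2],[0,0,0.33],0.6],[[38.6,-30.8,0.2],[0,0,0.33],0.6],[[38.6,-30.8,0.2],[0,0,0.33],0.6],[[38.6,-30.8,0.2],[0,0,0.33],0.6],[[38.6,-30.8,0.2],[0,0,0.33],0.6],[[38.6,-30.8,0.2],[0,0,0.33],0.6],[[38.6,-30.8,0.2],[0,0,0.33],0.6],[[38.6,-30.8,0.2],[0,0,0.33],0.6],[[38.6,-30.8,0.2],[0,0,0.33],0.6],[[38.6,-30.8,0.2],[0,0,0.33],0.6],[[61.1,-70.9,11.3],[0,0,0.514],0.6],[[61.1,-70.9,11.3],[0,0,0.514],0.6],[[61.1,-70.9,11.3],[0,0,0.514],0.6],[[61.1,-70.9,11.3],[0,0,0.514],0.6],[[61.1,-70.9,11.3],[0,0,0.514],0.6],[[61.1,-70.9,11.3],[0,0,0.514],0.6],[[61.1,-70.9,11.3],[0,0,0.514],0.6],[[61.1,-70.9,11.3],[0,0,0.514],0.6],[[61.1,-70.9,11.3],[0,0,0.514],0.6],[[61.1,-70.9,11.3],[0,0,0.514],0.6]]' 40
python3 - <<'E'
from h import *
st(); print(go(541.5,303.4,60,-10.4))
cv2.imwrite('pics/top1.png',viewer.snapshot('top')[:,:,::-1]);cv2.imwrite('pics/side1.png',viewer.snapshot('side')[:,:,::-1])
E
```

```text
time: 2.1
tool_pos: [540.9, 305.9, 127.4]
tcp_rot: [180.0, 0.1, -10.3]
ft_force: [-0.2, -0.2, 0.7]
finger_gap: 51.1
2.1 [540.9 305.9 127.4] [ 1.80e+02  1.00e-01 -1.03e+01] [-0.2 -0.2  0.7] 51.1
([0.12, 0.23, 6.74], [0.0, 0.002, 0.002])
```

```bash
python3 -m inch '[[[0.1,0.2,4],[0,0,0],0.6],[[0.1,0.2,6.7],[0,0,0],0.6],[[0.1,0.2,6.7],[0,0,0],0.6],[[0.1,0.2,6.7],[0,0,0],0.6]]' 40
python3 - <<'E'
from h import *
st(); 
print(go(541.5,303.4,22,-10.4))
a=viewer.snapshot('side');cv2.imwrite('pics/side2.png',cv2.resize(a[200:380,140:380],None,fx=3.2,fy=3.2,interpolation=cv2.INTER_CUBIC)[:,:,::-1])
E
```

```text
time: 2.6
tool_pos: [542.1, 299.7, 62.2]
tcp_rot: [179.9, 0.1, -10.4]
ft_force: [-0.0, 1.0, 0.8]
finger_gap: 51.1
2.6 [542.1 299.7  62.2] [ 1.799e+02  1.000e-01 -1.040e+01] [-0.   1.   0.8] 51.1
([-0.12, -0.36, 4.02], [0.001, 0.001, -0.0])
```

View pics/side2.png

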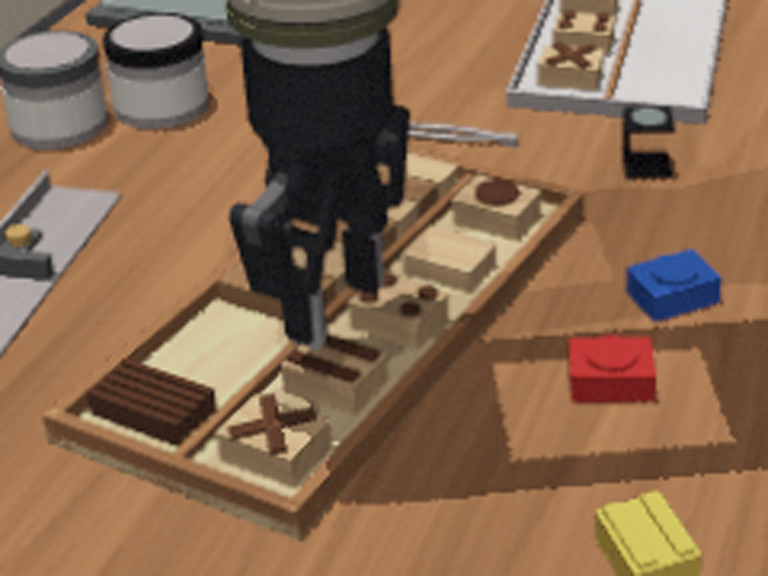

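View pics/top1.png

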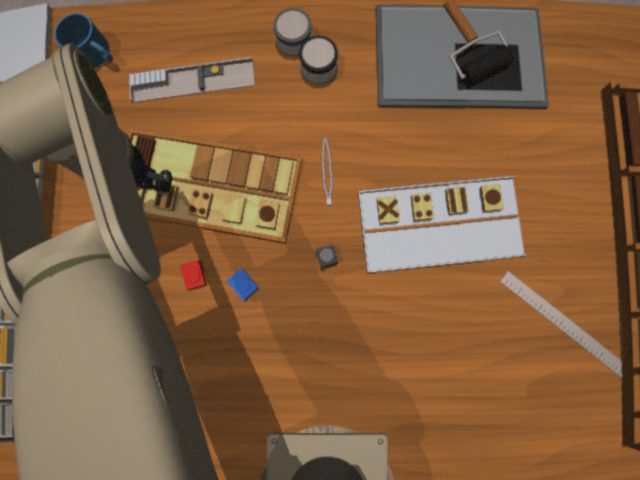

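```bash
python3 -m inch '[[[0,0,0],[0,0,0],0.6],[[0,0,0],[0,0,0],0.6],[[0,0,0],[0,0,0],0.6]]'
python3 - <<'E'
from h import *
st(); 
print(go(541.5,303.4,22,-10.4))
f=lambda U,V:((U+.5)/3.2-.5+140,(V+.5)/3.2-.5+200)
for p in((287,340),(305,347),(325,345),(347,287),(382,287)):
  o,d=ray('side',[f(*p)]);
  for x in (530,542,554):
    k=(x-o[0])/d[0,0];print(p,(o+d[0]*k).round(1))
print(proj('side',[[541+s*25.5*.18,303+s*25.5*.98,z] for s in(1,-1) for z in(51,56,61)]))
E
```

```text
time: 2.95
tool_pos: [543.3, 300.8, 63.7]
tcp_rot: [-179.9, -0.1, -10.4]
ft_force: [0.3, 0.1, -0.0]
finger_gap: 51.3
2.95 [543.3 300.8  63.7] [-1.799e+02 -1.000e-01 -1.040e+01] [ 0.3  0.1 -0. ] 51.3
([-0.23, -0.22, 4.17], [-0.001, -0.002, 0.0])
(287, 340) [530.  385.3 101.1]
(287, 340) [542.  362.1  81.9]
(287, 340) [554.  339.   62.8]
(305, 347) [530.  366.5  83.2]
(305, 347) [542.  342.6  63.3]
(305, 347) [554.  318.6  43.4]
(325, 345) [530.  343.2  67.6]
(325, 345) [542.  318.2  47.1]
(325, 345) [554.  293.3  26.5]
(347, 287) [530.  310.3  82.6]
(347, 287) [542.  283.9  62.7]
(347, 287) [554.  257.6  42.7]
(382, 287) [530.  262.2  50.5]
(382, 287) [542.  233.9  29.2]
(382, 287) [554.  205.5   7.9]
[[236.94981635 308.55615453]
 [236.74152801 306.22965272]
 [236.53239593 303.8888444 ]
 [252.5835492  293.3369613 ]
 [252.43120542 291.07078883]
 [252.27830466 288.79151239]]
```

```bash
python3 -m inch '[[[-0.2,-0.2,1.5],[0,0,0],0.6],[[-0.2,-0.2,3],[0,0,0],0.6],[[-0.2,-0.2,4.1],[0,0,0],0.6],[[-0.2,-0.2,4.1],[0,0,0],0.6],[[-0.2,-0.2,4.1],[0,0,0],0.6]]' 40
python3 -m inch '[[[0,0,0],[0,0,0],0.35],[[0,0,0],[0,0,0],0.35],[[0,0,0],[0,0,0],0.35],[[0,0,0],[0,0,0],0.35],[[0,0,0],[0,0,0],0.35],[[0,0,0],[0,0,0],0.35]]' 40
```

```text
time: 3.45
tool_pos: [540.2, 302.5, 20.2]
tcp_rot: [179.9, 0.1, -10.4]
ft_force: [-0.9, -1.2, 1.2]
finger_gap: 51.5
time: 4.05
tool_pos: [541.4, 303.0, 22.0]
tcp_rot: [-180.0, -0.1, -10.4]
ft_force: [-0.5, -0.3, 4.9]
finger_gap: 34.9
```

```bash
cat >> h.py <<'E'
tw=dict(cross=(515.1,-113.9),dots4=(520.8,-178.1),bars=(532.8,-243.7),dot=(538.5,-311.0))
def tgt(k): return N*430.6+TT*(TT@np.array(tw[k]))
E
python3 - <<'E'
from h import *
for k in tw: print(k,tgt(k).round(1), (N@tw[k]).round(1))
t=tgt('bars');print(go(541.4,303,110,-10.4),go(*t,100,5.4))
E
```

```text
cross [ 443.9 -120.6] 502.1
dots4 [ 450.  -184.8] 501.7
bars [ 456.2 -250.9] 507.5
dot [ 462.6 -318.2] 506.8
([0.01, -0.0, -8.8], [-0.001, -0.001, 0.0]) ([1.61, 56.02, -7.84], [-0.001, -0.001, -0.275])
```

```bash
python3 -m inch '[[[0,0,-1.5],[0,0,0],0.35],[[0,0,-4],[0,0,0],0.35],[[0,0,-7.8],[0,0,0],0.35],[[0.1,3,-7.8],[0,0,-0.02],0.35],[[0.2,7.5,-7.8],[0,0,-0.04],0.35],[[0.4,12,-7.8],[0,0,-0.06],0.35],[[0.5,16.5,-7.8],[0,0,-0.08],0.35],[[0.7,21,-7.8],[0,0,-0.1],0.35],[[0.8,25.5,-7.8],[0,0,-0.12],0.35],[[0.9,30,-7.8],[0,0,-0.15],0.35],[[1,34.5,-7.8],[0,0,-0.17],0.35],[[1.1,39,-7.8],[0,0,-0.2],0.35],[[1.2,43.5,-7.8],[0,0,-0.22],0.35],[[1.4,48,-7.8],[0,0,-0.25],0.35],[[1.5,51.5,-7.8],[0,0,-0.26],0.35],[[1.6,54,-7.8],[0,0,-0.275],0.35],[[1.6,55.5,-7.8],[0,0,-0.275],0.35],[[1.6,56,-7.8],[0,0,-0.275],0.35],[[1.6,56,-7.8],[0,0,-0.275],0.35],[[1.6,56,-7.8],[0,0,-0.275],0.35]]'
python3 - <<'E'
from h import *
st();t=tgt('bars');print(go(*t,18,5.4))
cv2.imwrite('pics/top2.png',viewer.snapshot('top')[120:300,100:540,::-1]);cv2.imwrite('pics/side3.png',cv2.resize(viewer.snapshot('side')[150:330,240:480],None,fx=3,fy=3)[:,:,::-1])
E
```

```text
time: 6.05
tool_pos: [455.9, -249.8, 99.2]
tcp_rot: [-180.0, 0.0, 5.4]
ft_force: [-0.3, 0.7, -1.0]
finger_gap: 35.0
6.05 [ 455.9 -249.8   99.2] [-180.     0.     5.4] [-0.3  0.7 -1. ] 35.0
([0.03, 0.13, 8.12], [-0.001, 0.0, 0.0])
```

View pics/side3.png

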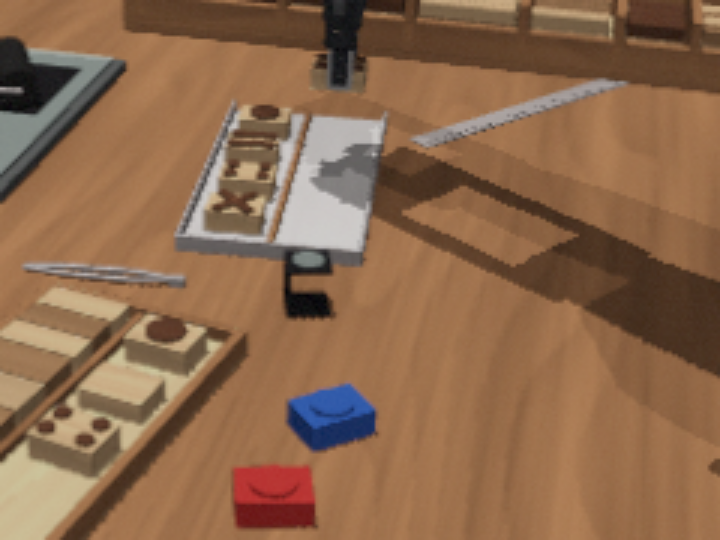

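View pics/top2.png

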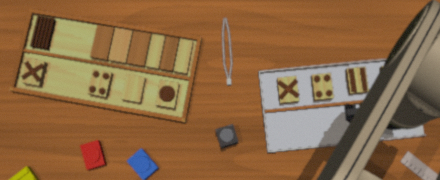

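The bars block is held flat over the near lane, level with its twin. I'm lowering it now.

```bash
python3 -m inch '[[[0,0.1,3],[0,0,0],0.35],[[0,0.1,6],[0,0,0],0.35],[[0,0.1,7.4],[0,0,0],0.35],[[0,0.1,7.8],[0,0,0],0.35],[[0,0.1,8.0],[0,0,0],0.35],[[0,0.1,8.1],[0,0,0],0.35],[[0,0.1,8.1],[0,0,0],0.35],[[0,0.1,8.1],[0,0,0],0.35]]'
```

```text
time: 6.95
tool_pos: [456.6, -252.4, 19.4]
tcp_rot: [179.9, -0.1, 5.4]
ft_force: [0.8, -0.6, 0.2]
finger_gap: 35.3
```

```bash
python3 -m inch '[[[0,-0.1,0.1],[0,0,0],0.35],[[0,-0.1,0.15],[0,0,0],0.35],[[0,-0.1,0.15],[0,0,0],0.35]]'
python3 -m inch '[[[0,0,0],[0,0,0],0.5],[[0,0,0],[0,0,0],0.56],[[0,0,0],[0,0,0],0.56],[[0,0,0],[0,0,0],0.56],[[0,0,-2],[0,0,0],0.56],[[0,0,-6],[0,0,0],0.56],[[0,0,-8],[0,0,0],0.56]]'
python3 - <<'E'
from h import *
st();print(go(528,237.5,100,-10.4), go(528,237.5,62,-10.4))
E
```

```text
time: 7.25
tool_pos: [455.8, -250.9, 16.9]
tcp_rot: [180.0, -0.0, 5.4]
ft_force: [-0.4, 0.3, 0.8]
finger_gap: 35.2
time: 7.95
tool_pos: [456.7, -251.6, 99.6]
tcp_rot: [179.9, -0.1, 5.4]
ft_force: [1.4, 0.1, 0.0]
finger_gap: 47.8
7.95 [ 456.7 -251.6   99.6] [ 1.799e+02 -1.000e-01  5.400e+00] [1.4 0.1 0. ] 47.8
([11.68, -48.03, -0.1], [0.002, -0.002, 0.275]) ([11.67, -48.03, 3.7], [0.002, -0.002, 0.275])
```

```bash
python3 -m inch '[[[0.8,-3,0],[0,0,0.02],0.6],[[1.9,-7.5,0],[0,0,0.04],0.6],[[3,-12,0],[0,0,0.06],0.6],[[4,-16.5,0],[0,0,0.09],0.6],[[5.1,-21,0],[0,0,0.12],0.6],[[6.2,-25.5,0],[0,0,0.14],0.6],[[7.3,-30,0],[0,0,0.17],0.6],[[8.4,-34.5,0],[0,0,0.2],0.6],[[9.5,-39,0],[0,0,0.22],0.6],[[10.5,-43.5,0],[0,0,0.25],0.6],[[11.2,-46,0],[0,0,0.265],0.6],[[11.6,-47.5,1.5],[0,0,0.275],0.6],[[11.7,-48,3.6],[0,0,0.275],0.6],[[11.7,-48,3.6],[0,0,0.275],0.6],[[11.7,-48,3.6],[0,0,0.275],0.6],[[11.7,-48,3.6],[0,0,0.275],0.6]]'
python3 - <<'E'
from h import *
st();print(go(528,237.5,22,-10.4))
a=viewer.snapshot('top');cv2.imwrite('pics/top3f.png',a[:,:,::-1]);cv2.imwrite('pics/top3.png',cv2.resize(a[165:285,345:545],None,fx=3.6,fy=3.6,interpolation=2)[:,:,::-1])
st()
E
```

```text
time: 9.55
tool_pos: [527.9, 237.6, 61.9]
tcp_rot: [-180.0, -0.1, -10.4]
ft_force: [0.5, -0.4, -0.4]
finger_gap: 51.6
9.55 [527.9 237.6  61.9] [-1.80e+02 -1.00e-01 -1.04e+01] [ 0.5 -0.4 -0.4] 51.6
([0.01, 0.01, 3.99], [-0.0, -0.001, -0.0])
9.6 [528.1 237.6  62.1] [-1.80e+02 -1.00e-01 -1.04e+01] [-0.1 -0.6  0.2] 51.3
```

View pics/top3.png

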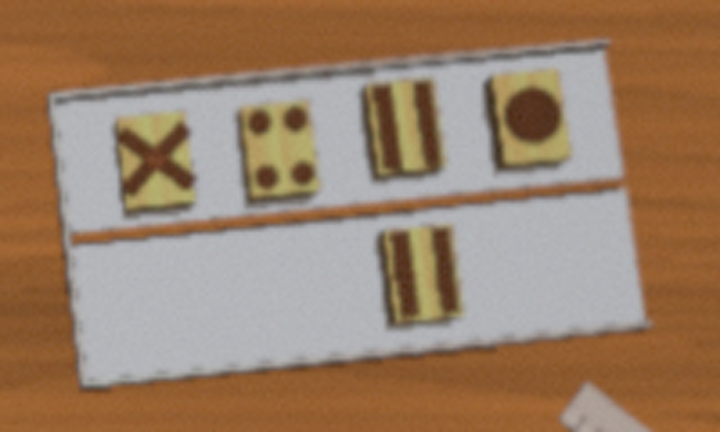

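The bars block stands square in the near lane (crop 423,275), straight across from its twin. Next I pick dots4, and measure where bars ended up at the same time.

```bash
python3 - <<'E'
from meas import *
im=cv2.imread('pics/top3f.png')[:,:,::-1]
o,m=faces(im,dict(bars=(447,224,478,260),fbars=(444,185,470,215),fdots4=(410,192,434,221)),26)
for k,v in o.items(): print(k,np.round(v[0],1),np.round(v[2],1),round(v[5],1),'n,t',N@v[0],TT@v[0])
E
python3 -m inch '[[[0,0,1.5],[0,0,0],0.6],[[0,0,3],[0,0,0],0.6],[[0,0,4],[0,0,0],0.6],[[0,0,4],[0,0,0],0.6],[[0,0,4],[0,0,0],0.35],[[0,0,4],[0,0,0],0.35],[[0,0,4],[0,0,0],0.35],[[0,0,4],[0,0,0],0.35],[[0,0,4],[0,0,0],0.35],[[0,0,4],[0,0,0],0.35]]'
python3 - <<'E'
from h import *
st();t=tgt('dots4');print(go(*t,100,5.4))
E
```

```text
bars [ 456.5 -250.1] [ 456.6 -250.3] 5.0 n,t 430.8988253007853 -291.99442797862935
fbars [ 532.8 -243.4] [ 532.7 -244.1] 5.7 n,t 507.5425281737924 -292.4518511087094
fdots4 [ 521.5 -177.8] [ 520.5 -178.4] 5.7 n,t 502.43832146510584 -226.06107087893002
time: 10.6
tool_pos: [527.4, 238.0, 21.0]
tcp_rot: [-180.0, -0.0, -10.4]
ft_force: [-0.7, -0.4, -0.8]
finger_gap: 35.1
10.6 [527.4 238.   21. ] [-180.    -0.   -10.4] [-0.7 -0.4 -0.8] 35.1
([0.01, 42.98, -7.91], [-0.0, -0.0, -0.275])
```

```bash
python3 -m inch '[[[0,0,-1.5],[0,0,0],0.35],[[0,0,-4],[0,0,0],0.35],[[0,0,-7.9],[0,0,0],0.35],[[0,3,-7.9],[0,0,-0.02],0.35],[[0,7.5,-7.9],[0,0,-0.05],0.35],[[0,12,-7.9],[0,0,-0.08],0.35],[[0,16.5,-7.9],[0,0,-0.11],0.35],[[0,21,-7.9],[0,0,-0.14],0.35],[[0,25.5,-7.9],[0,0,-0.17],0.35],[[0,30,-7.9],[0,0,-0.2],0.35],[[0,34.5,-7.9],[0,0,-0.23],0.35],[[0,38.5,-7.9],[0,0,-0.25],0.35],[[0,41,-7.9],[0,0,-0.27],0.35],[[0,42.5,-7.9],[0,0,-0.275],0.35],[[0,43,-7.9],[0,0,-0.275],0.35],[[0,43,-7.9],[0,0,-0.275],0.35],[[0,43,-7.9],[0,0,-0.275],0.35],[[0,43,-7.9],[0,0,-0.275],0.35]]'
python3 - <<'E'
from h import *
st();t=tgt('dots4');print(go(*t,17,5.4))
E
```

```text
time: 12.4
tool_pos: [450.0, -184.1, 99.9]
tcp_rot: [-180.0, -0.0, 5.4]
ft_force: [-0.1, 0.9, 0.3]
finger_gap: 34.8
12.4 [ 450.  -184.1   99.9] [-180.    -0.     5.4] [-0.1  0.9  0.3] 34.8
([-0.01, 0.07, 8.29], [-0.0, -0.0, 0.001])
```

```bash
python3 -m inch '[[[0,0,3],[0,0,0],0.35],[[0,0,6],[0,0,0],0.35],[[0,0,7.4],[0,0,0],0.35],[[0,0,7.8],[0,0,0],0.35],[[0,0,8.0],[0,0,0],0.35],[[0,0,8.2],[0,0,0],0.35],[[0,0,8.2],[0,0,0],0.35],[[0,0,8.2],[0,0,0],0.35],[[0,0,8.2],[0,0,0],0.35]]'
```

```text
time: 13.3
tool_pos: [450.2, -185.3, 18.5]
tcp_rot: [180.0, -0.1, 5.4]
ft_force: [1.0, 0.5, 0.2]
finger_gap: 35.1
```

```bash
python3 -m inch '[[[0,0,0.1],[0,0,0],0.35],[[0,0,0.15],[0,0,0],0.35],[[0,0,0.15],[0,0,0],0.35]]'
python3 -m inch '[[[0,0,0],[0,0,0],0.5],[[0,0,0],[0,0,0],0.56],[[0,0,0],[0,0,0],0.56],[[0,0,0],[0,0,0],0.56],[[0,0,-2],[0,0,0],0.56],[[0,0,-6],[0,0,0],0.56],[[0,0,-8],[0,0,0],0.56],[[0,0,-8],[0,0,0],0.56],[[0,0,-8],[0,0,0],0.56]]'
python3 - <<'E'
from h import *
st()
a=viewer.snapshot('side');cv2.imwrite('pics/s4.png',a[:,:,::-1])
a=viewer.snapshot('top');cv2.imwrite('pics/t4f.png',a[:,:,::-1]);cv2.imwrite('pics/t4.png',cv2.resize(a[130:245,110:305],None,fx=4,fy=4,interpolation=2)[:,:,::-1])
print(go(507,109.6,100,-10.4))
E
```

```text
time: 13.6
tool_pos: [449.7, -185.0, 16.2]
tcp_rot: [-180.0, 0.0, 5.4]
ft_force: [0.0, -0.4, -0.8]
finger_gap: 35.2
time: 14.5
tool_pos: [450.0, -185.1, 96.5]
tcp_rot: [180.0, -0.1, 5.4]
ft_force: [0.3, 0.1, -1.1]
finger_gap: 47.6
14.5 [ 450.  -185.1   96.5] [ 1.8e+02 -1.0e-01  5.4e+00] [ 0.3  0.1 -1.1] 47.6
([8.54, -28.74, -0.49], [-0.001, 0.002, 0.275])
```

View pics/t4.png

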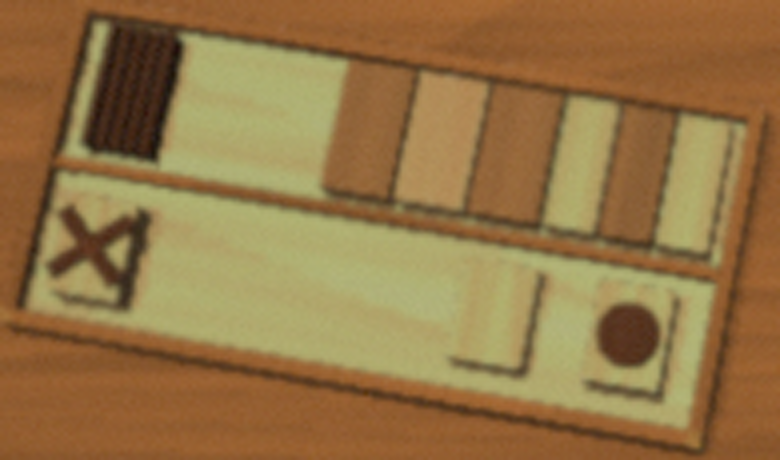

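View pics/s4.png

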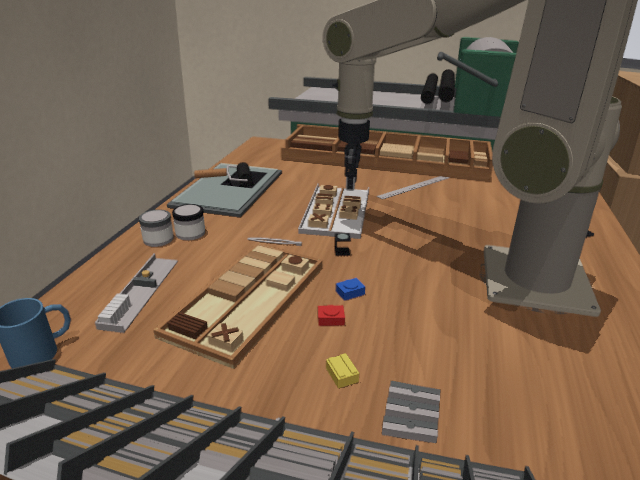

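```bash
python3 - <<'E'
from meas import *
im=cv2.imread('pics/t4f.png')[:,:,::-1]
for z in(31,):
    o,m=faces(im,dict(cross=(119,180,144,206),dot=(258,204,277,224)),31)
for k,v in o.items(): print(k,np.round(v[0],1),np.round(v[2],1))
f=lambda U,V:((U+.5)/4-.5+110,(V+.5)/4-.5+130)
a=np.radians(79.7);u=np.array([np.cos(a),np.sin(a)])
for nm,p,z in(('Lfloor',(55,175),8),('Lfloor',(27,300),8),('Rfloor',(714,283),8),('Rfloor',(691,425),8),('Rfloor',(714,283),20),('Rfloor',(691,425),20),('Router',(762,125),20),('Router',(702,445),20),('Louter',(12,326),20)):
    print(nm,onz('top',[f(*p)],z)[0,:2]@u)
for k,v in o.items(): print(k,v[0]@u)
print('crossC',onz('top',[f(89,246)],31))
cv2.imwrite('pics/t4m.png',cv2.resize(m[160:230,110:300]*255,None,fx=4,fy=4,interpolation=0))
E
```

```text
cross [552.4 368.2] [552.8 372.5]
dot [506.7 109.5] [506.3 109.6]
Lfloor 494.8356215411729
Lfloor 493.96469165928335
Rfloor 166.4038513842597
Rfloor 164.33340668962686
Rfloor 165.00187015364412
Rfloor 162.9560610703536
Router 157.0091056561414
Router 156.19842290316052
Louter 493.0885912890674
cross 461.0559093687158
dot 198.32182365827057
crossC [[550.83016432 367.12987537  31.        ]]
```

View pics/t4m.png

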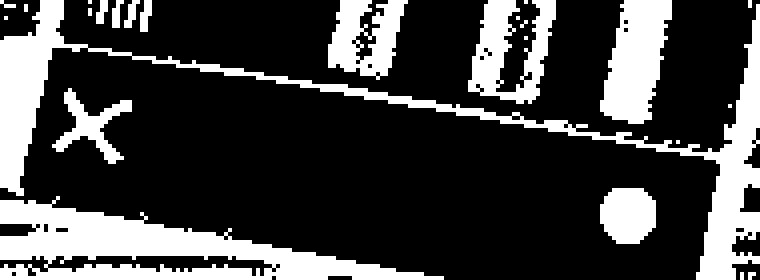

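```bash
python3 -m inch '[[[0.7,-2.5,0],[0,0,0.02],0.6],[[1.8,-6,0],[0,0,0.05],0.6],[[3,-10.5,0],[0,0,0.09],0.6],[[4.4,-15,0],[0,0,0.13],0.6],[[5.8,-19.5,0],[0,0,0.18],0.6],[[7.2,-24,0],[0,0,0.22],0.6],[[8,-27,0],[0,0,0.25],0.6],[[8.4,-28.2,0],[0,0,0.275],0.6],[[8.5,-28.7,1],[0,0,0.275],0.6],[[8.5,-28.7,3],[0,0,0.275],0.6],[[8.5,-28.7,4],[0,0,0.275],0.6],[[8.5,-28.7,4],[0,0,0.275],0.6],[[8.5,-28.7,4],[0,0,0.275],0.6],[[8.5,-28.7,4],[0,0,0.275],0.6]]'
python3 - <<'E'
from h import *
st();print(go(506.6,109.6,32,-10.4))
a=viewer.snapshot('side');cv2.imwrite('pics/s5.png',cv2.resize(a[180:340,200:400],None,fx=4,fy=3.7,interpolation=2)[:,:,::-1])
a=viewer.snapshot('top');cv2.imwrite('pics/t5f.png',a[:,:,::-1])
st()
from meas import faces
o,m=faces(a,dict(bars=(447,224,478,260),dots4=(412,226,441,262),fd=(410,192,434,221)),26)
for k,v in o.items(): print(k,np.round(v[0],1),np.round(v[2],1),round(v[5],1),'n,t',N@v[0],TT@v[0])
E
```

```text
time: 16.0
tool_pos: [508.1, 108.3, 57.0]
tcp_rot: [-180.0, -0.1, -10.4]
ft_force: [-0.1, 0.4, 0.2]
finger_gap: 51.3
16.0 [508.1 108.3  57. ] [-1.80e+02 -1.00e-01 -1.04e+01] [-0.1  0.4  0.2] 51.3
([-0.17, -0.1, 2.5], [-0.0, -0.001, -0.0])
16.1 [508.2 108.5  57.2] [-1.80e+02 -1.00e-01 -1.04e+01] [-0.7 -0.3  0.4] 51.1
bars [ 456.7 -250. ] [ 456.7 -250.5] 4.8 n,t 431.13554786154344 -291.8420970792761
dots4 [ 456.9 -182.2] [ 459.4 -182.2] 17.8 n,t 437.70532390881533 -224.34681533089764
fd [ 521.  -177.6] [ 520.4 -178.3] 5.3 n,t 502.0176539453481 -225.81110084968154
```

View pics/s5.png

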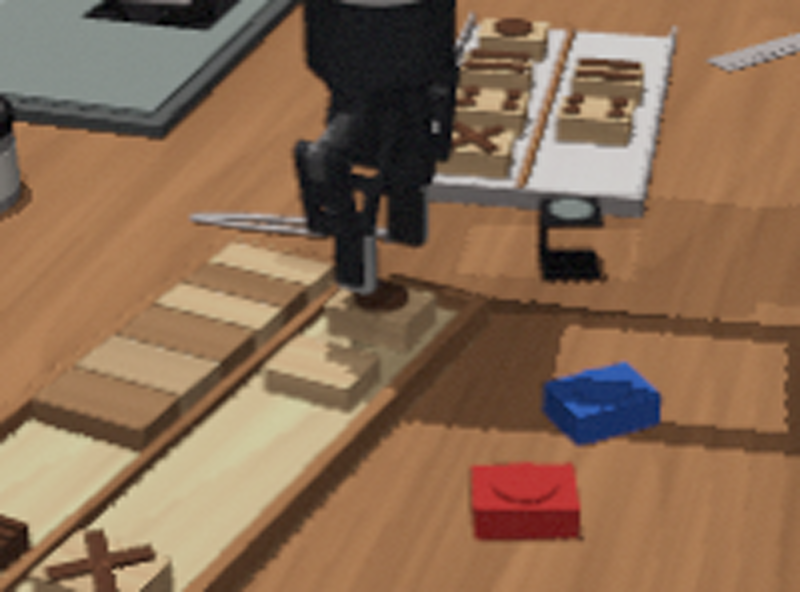

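```bash
python3 -m inch '[[[-0.2,-0.1,1.2],[0,0,0],0.55],[[-0.2,-0.1,2.2],[0,0,0],0.55],[[-0.2,-0.1,2.5],[0,0,0],0.55],[[-0.2,-0.1,2.5],[0,0,0],0.55],[[-0.2,-0.1,2.5],[0,0,0],0.35],[[-0.2,-0.1,2.5],[0,0,0],0.35],[[-0.2,-0.1,2.5],[0,0,0],0.35],[[-0.2,-0.1,2.5],[0,0,0],0.35],[[-0.2,-0.1,2.5],[0,0,0],0.35],[[-0.2,-0.1,2.5],[0,0,0],0.35]]'
python3 - <<'E'
from h import *
st();print(go(506.6,109.6,110,-10.4),go(*tgt('dot'),100,5.4))
a=cv2.imread('pics/t5f.png')[:,:,::-1]
from meas import faces
o,m=faces(a,dict(dots4=(412,231,441,262)),26)
for k,v in o.items(): print(k,np.round(v[0],1),np.round(v[2],1),round(v[5],1),'n,t',N@v[0],TT@v[0])
E
```

```text
time: 17.1
tool_pos: [505.7, 110.0, 31.3]
tcp_rot: [-180.0, -0.0, -10.4]
ft_force: [-0.5, -0.2, -0.9]
finger_gap: 34.5
17.1 [505.7 110.   31.3] [-180.    -0.   -10.4] [-0.5 -0.2 -0.9] 34.5
([0.09, 0.03, -7.87], [-0.0, -0.0, 0.0]) ([3.47, 42.9, -6.87], [-0.0, -0.0, -0.275])
dots4 [ 451.1 -185.2] [ 451.1 -185.6] 2.1 n,t 431.65880027990653 -226.82295593292358
```

```bash
python3 -m inch '[[[0,0,-1],[0,0,0],0.35],[[0,0,-2.5],[0,0,0],0.35],[[0,0,-5],[0,0,0],0.35],[[0.1,0,-7],[0,0,0],0.35],[[0.1,0,-7],[0,0,0],0.35]]'
python3 - <<'E'
from h import *
a=viewer.snapshot('side');cv2.imwrite('pics/s6.png',cv2.resize(a[140:300,200:400],None,fx=4,fy=3.7,interpolation=2)[:,:,::-1])
st();print(go(*tgt('dot'),100,5.4))
E
```

```text
time: 17.6
tool_pos: [509.9, 110.2, 106.4]
tcp_rot: [-179.9, -0.4, -10.4]
ft_force: [1.1, -0.9, -0.3]
finger_gap: 34.8
17.65 [508.7 110.1 104.3] [-179.9   -0.3  -10.4] [ 0.1 -0.2 -0.2] 34.9
([3.18, 42.96, 0.38], [-0.001, -0.005, -0.275])
```

View pics/s6.png

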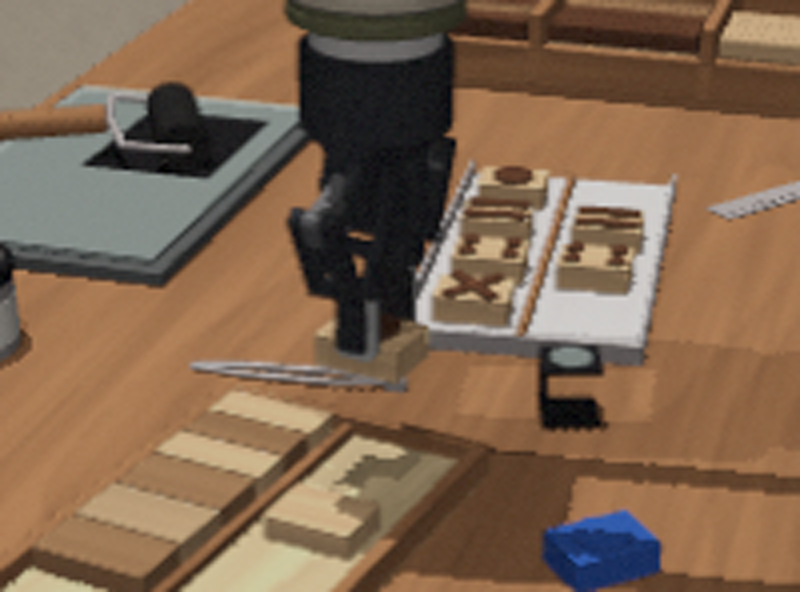

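```bash
python3 -m inch '[[[0.1,2.5,0],[0,0,-0.02],0.35],[[0.4,7,0],[0,0,-0.05],0.35],[[0.8,11.5,0],[0,0,-0.08],0.35],[[1.1,16,0],[0,0,-0.11],0.35],[[1.5,20.5,0],[0,0,-0.14],0.35],[[1.8,25,0],[0,0,-0.17],0.35],[[2.2,29.5,0],[0,0,-0.2],0.35],[[2.5,34,0],[0,0,-0.23],0.35],[[2.9,38.5,0],[0,0,-0.25],0.35],[[3.1,41,0],[0,0,-0.27],0.35],[[3.2,42.5,0],[0,0,-0.275],0.35],[[3.2,43,0],[0,0,-0.275],0.35],[[3.2,43,0],[0,0,-0.275],0.35],[[3.2,43,0],[0,0,-0.275],0.35],[[3.2,43,0],[0,0,-0.275],0.35]]'
python3 - <<'E'
from h import *
st();print(go(*tgt('dot'),28,5.4))
E
```

```text
time: 19.15
tool_pos: [461.0, -317.5, 101.2]
tcp_rot: [-180.0, 0.0, 5.5]
ft_force: [-0.4, -0.2, -1.2]
finger_gap: 34.7
19.15 [ 461.  -317.5  101.2] [-180.     0.     5.5] [-0.4 -0.2 -1.2] 34.7
([0.15, 0.08, 7.32], [-0.0, 0.0, 0.001])
```

```bash
python3 -m inch '[[[0.1,0.1,3],[0,0,0],0.35],[[0.1,0.1,5.5],[0,0,0],0.35],[[0.1,0.1,6.6],[0,0,0],0.35],[[0.1,0.1,7],[0,0,0],0.35],[[0.1,0.1,7.2],[0,0,0],0.35],[[0.1,0.1,7.2],[0,0,0],0.35],[[0.1,0.1,7.2],[0,0,0],0.35],[[0.1,0.1,7.2],[0,0,0],0.35]]'
python3 -m inch '[[[0,0,0.1],[0,0,0],0.35],[[0,0,0.1],[0,0,0],0.35],[[0,0,0.1],[0,0,0],0.35]]'
```

```text
time: 19.95
tool_pos: [462.4, -320.3, 30.3]
tcp_rot: [179.9, -0.1, 5.4]
ft_force: [0.0, -0.7, -0.2]
finger_gap: 34.7
time: 20.25
tool_pos: [461.7, -319.8, 28.3]
tcp_rot: [180.0, 0.0, 5.4]
ft_force: [0.2, -0.7, -0.3]
finger_gap: 34.8
```

```bash
python3 -m inch '[[[0,-0.1,0.1],[0,0,0],0.35],[[0,-0.1,0.15],[0,0,0],0.35],[[0,-0.1,0.15],[0,0,0],0.35]]'
python3 - <<'E'
from h import *
a=viewer.snapshot('side');cv2.imwrite('pics/s7.png',cv2.resize(a[140:260,270:420],None,fx=5,fy=5,interpolation=2)[:,:,::-1]);st()
E
```

```text
time: 20.55
tool_pos: [461.6, -318.6, 26.6]
tcp_rot: [-180.0, 0.0, 5.4]
ft_force: [-0.8, 0.3, -0.9]
finger_gap: 34.8
20.6 [ 461.6 -318.7   26.6] [-180.     0.     5.4] [-0.2  0.  -1.2] 34.6
```

View pics/s7.png

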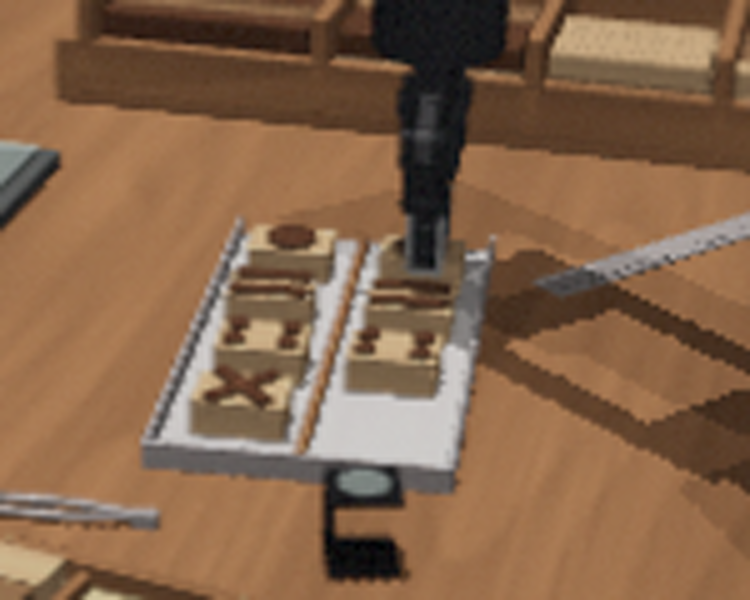

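```bash
python3 -m inch '[[[0,0,0.05],[0,0,0],0.35],[[0,0,0.05],[0,0,0],0.35],[[0,0,0.05],[0,0,0],0.5],[[0,0,0.05],[0,0,0],0.56],[[0,0,0.05],[0,0,0],0.56],[[0,0,0.05],[0,0,0],0.56],[[0,0,-2],[0,0,0],0.56],[[0,0,-5],[0,0,0],0.56],[[0,0,-7.3],[0,0,0],0.56],[[0,0,-7.3],[0,0,0],0.56],[[0,0,-7.3],[0,0,0],0.56]]'
python3 - <<'E'
from h import *
st();print(go(551,366.9,100,-10.4))
E
```

```text
time: 21.7
tool_pos: [462.1, -319.1, 100.3]
tcp_rot: [179.9, -0.1, 5.4]
ft_force: [-0.0, -0.9, -0.9]
finger_gap: 47.7
21.7 [ 462.1 -319.1  100.3] [ 1.799e+02 -1.000e-01  5.400e+00] [-0.  -0.9 -0.9] 47.7
([15.28, -67.46, -0.02], [0.001, -0.001, 0.275])
```

```bash
python3 -m inch '[[[0.5,-2.5,0],[0,0,0.01],0.56],[[1.6,-7,0],[0,0,0.03],0.56],[[2.6,-11.5,0],[0,0,0.05],0.56],[[3.6,-16,0],[0,0,0.07],0.56],[[4.6,-20.5,0],[0,0,0.09],0.56],[[5.7,-25,0],[0,0,0.11],0.56],[[6.7,-29.5,0],[0,0,0.13],0.56],[[7.7,-34,0],[0,0,0.15],0.56],[[8.7,-38.5,0],[0,0,0.17],0.56],[[9.7,-43,0],[0,0,0.19],0.56],[[10.8,-47.5,0],[0,0,0.2],0.56],[[11.8,-52,0],[0,0,0.22],0.56],[[12.8,-56.5,0],[0,0,0.24],0.56],[[13.8,-61,0],[0,0,0.26],0.56],[[14.6,-64.5,0],[0,0,0.27],0.56],[[15.1,-66.5,1],[0,0,0.275],0.56],[[15.3,-67.4,3],[0,0,0.275],0.56],[[15.3,-67.5,4],[0,0,0.275],0.56],[[15.3,-67.5,4],[0,0,0.275],0.56],[[15.3,-67.5,4],[0,0,0.275],0.56]]'
python3 - <<'E'
from h import *
from meas import faces
a=viewer.snapshot('top')
b=viewer.snapshot('side')
cv2.imwrite('pics/s8.png',cv2.resize(b[220:380,140:340],None,fx=4,fy=3.7,interpolation=2)[:,:,::-1])
cv2.imwrite('pics/t8.png',cv2.resize(a[165:285,345:545],None,fx=3.6,fy=3.6,interpolation=2)[:,:,::-1])
st();print(go(551,366.9,32,-10.4))
o,m=faces(a,dict(dot=(485,222,515,250),dots4=(412,231,441,262),bars=(447,224,478,260),fc=(376,196,402,224),fd4=(410,192,434,221),fb=(444,185,470,215),fd=(479,184,504,212)),26)
for k,v in o.items(): print(k,np.round(v[0],1),np.round(v[2],1),round(v[5],1),'n,t',N@v[0],TT@v[0])
E
```

```text
time: 23.7
tool_pos: [550.3, 366.5, 59.0]
tcp_rot: [179.9, 0.1, -10.4]
ft_force: [-0.3, 0.1, 0.6]
finger_gap: 48.0
23.8 [551.4 367.   60.6] [-180.    -0.   -10.4] [-1.  -0.6  0.2] 47.9
([-0.04, 0.02, 2.86], [-0.001, -0.001, -0.001])
dot [ 462.6 -318.4] [ 462.9 -318.7] 89.7 n,t 430.5783525059094 -360.5572616086677
dots4 [ 451.7 -184.8] [ 451.4 -184.8] 5.1 n,t 432.30731608699915 -226.45530900034237
bars [ 456.7 -249.9] [ 456.7 -250.4] 4.8 n,t 431.1665634753022 -291.79326186350465
fc [ 515.2 -113.4] [ 515.  -113.4] 6.7 n,t 502.20009597433716 -161.37311841683095
fd4 [ 520.9 -178. ] [ 520.5 -178.4] 5.7 n,t 501.8711379884993 -226.1893845105443
fb [ 533.  -243.7] [ 532.5 -244. ] 4.7 n,t 507.7509388552356 -292.74926486884294
fd [ 538.3 -310.8] [ 538.4 -311. ] 43.7 n,t 506.6145006383145 -360.0988292377948
```

View pics/s8.png

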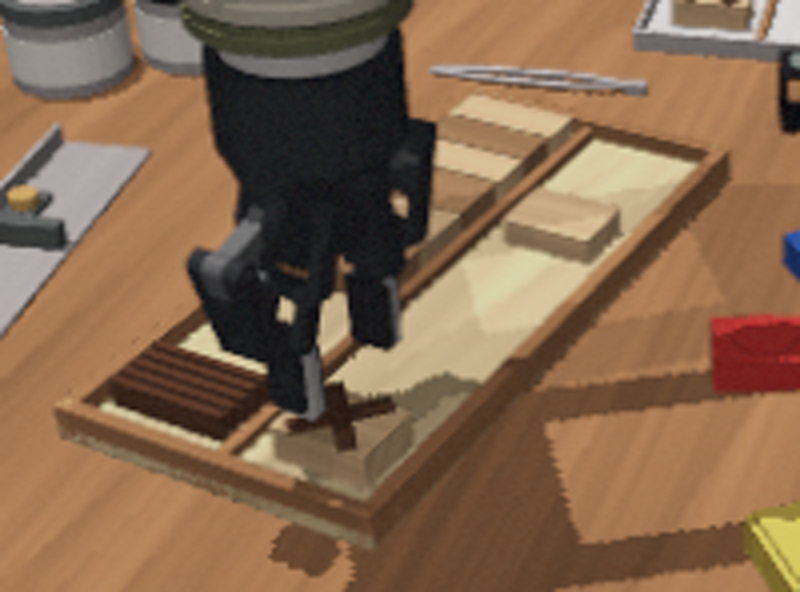

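View pics/t8.png

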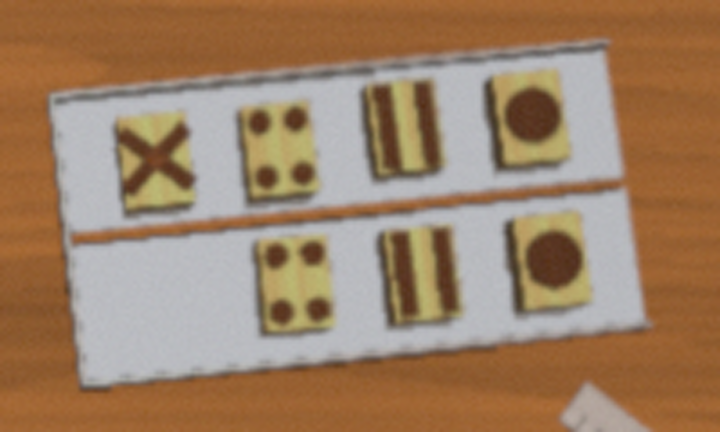

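Dots4 (crop 295,285), bars (423,275) and dot (553,260) all stand within 2 mm of across from their twins, and the first line has not moved. The jaws are over the cross, so I grip it above the wall height as I did for the dot.

```bash
python3 -m inch '[[[0,0,1.2],[0,0,0],0.54],[[0,0,2.4],[0,0,0],0.54],[[0,0,2.9],[0,0,0],0.54],[[0,0,2.9],[0,0,0],0.54],[[0,0,2.9],[0,0,0],0.35],[[0,0,2.9],[0,0,0],0.35],[[0,0,2.9],[0,0,0],0.35],[[0,0,2.9],[0,0,0],0.35],[[0,0,2.9],[0,0,0],0.35],[[0,0,2.9],[0,0,0],0.35]]'
python3 -m inch '[[[0,0,-1],[0,0,0],0.35],[[0,0,-2.5],[0,0,0],0.35],[[0,0,-5],[0,0,0],0.35],[[0,0,-7],[0,0,0],0.35],[[0,0,-7],[0,0,0],0.35],[[0,0,-7],[0,0,0],0.35]]'
python3 - <<'E'
from h import *
b=viewer.snapshot('side')
cv2.imwrite('pics/s9.png',cv2.resize(b[180:340,140:340],None,fx=4,fy=3.7,interpolation=2)[:,:,::-1])
st();print(go(*tgt('cross'),100,5.4))
E
```

```text
time: 24.8
tool_pos: [550.8, 367.6, 30.9]
tcp_rot: [-180.0, -0.0, -10.4]
ft_force: [-0.8, -0.1, -1.2]
finger_gap: 34.8
time: 25.4
tool_pos: [551.6, 368.0, 102.5]
tcp_rot: [-179.9, -0.1, -10.4]
ft_force: [-0.5, -0.2, -1.1]
finger_gap: 34.8
25.45 [550.7 367.5 100.9] [-180.    -0.   -10.4] [-0.5 -0.3 -1.5] 34.7
([-1.71, 49.94, 0.08], [-0.0, -0.0, -0.275])
```

View pics/s9.png

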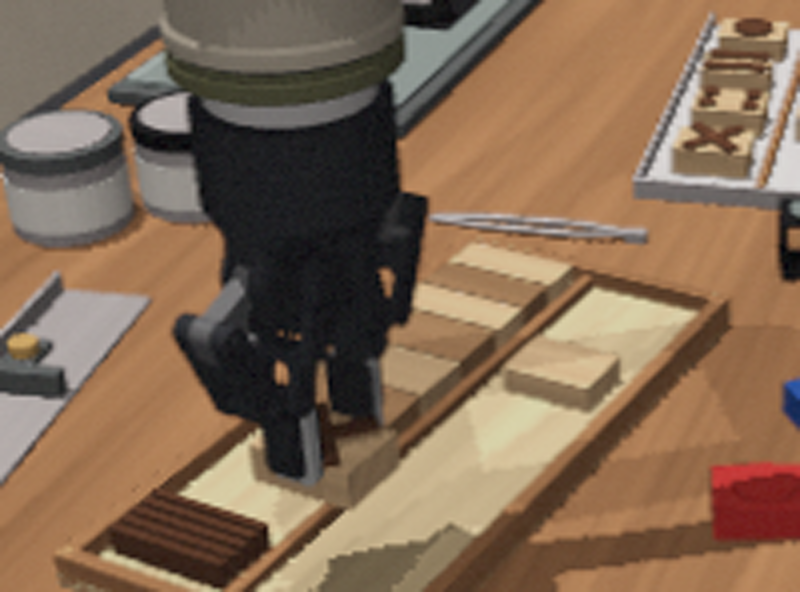

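```bash
python3 -m inch '[[[-0.1,2.5,0],[0,0,-0.01],0.35],[[-0.2,7,0],[0,0,-0.04],0.35],[[-0.4,11.5,0],[0,0,-0.06],0.35],[[-0.5,16,0],[0,0,-0.09],0.35],[[-0.7,20.5,0],[0,0,-0.11],0.35],[[-0.8,25,0],[0,0,-0.14],0.35],[[-1,29.5,0],[0,0,-0.16],0.35],[[-1.2,34,0],[0,0,-0.19],0.35],[[-1.3,38.5,0],[0,0,-0.21],0.35],[[-1.5,43,0],[0,0,-0.24],0.35],[[-1.6,46.5,0],[0,0,-0.26],0.35],[[-1.7,48.8,0],[0,0,-0.27],0.35],[[-1.7,49.8,0],[0,0,-0.275],0.35],[[-1.7,49.9,0],[0,0,-0.275],0.35],[[-1.7,49.9,0],[0,0,-0.275],0.35],[[-1.7,49.9,0],[0,0,-0.275],0.35],[[-1.7,49.9,0],[0,0,-0.275],0.35]]'
python3 - <<'E'
from h import *
b=viewer.snapshot('top')
cv2.imwrite('pics/t10.png',cv2.resize(b[165:285,345:545],None,fx=3.6,fy=3.6,interpolation=2)[:,:,::-1])
st();print(go(*tgt('cross'),28,5.4))
E
```

```text
time: 27.15
tool_pos: [444.3, -119.2, 100.7]
tcp_rot: [-180.0, 0.0, 5.5]
ft_force: [0.4, -0.3, -0.9]
finger_gap: 34.6
27.2 [ 444.3 -119.3  100.7] [-180.     0.     5.5] [-0.2  0.9 -0.7] 34.9
([-0.05, 0.13, 7.27], [-0.0, 0.0, 0.001])
```

View pics/t10.png

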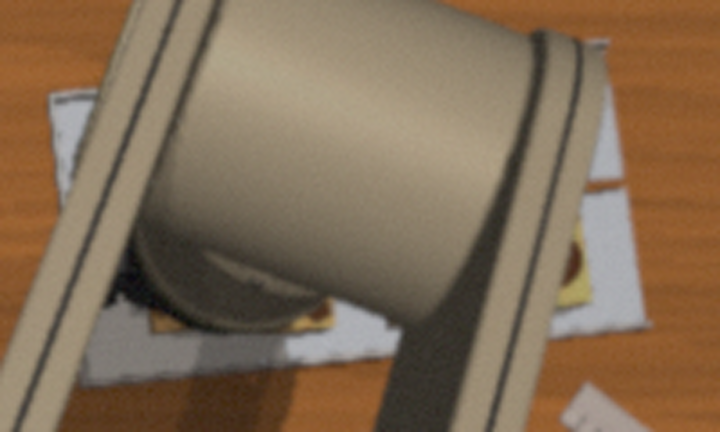

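```bash
python3 -m inch '[[[0,0,3],[0,0,0],0.35],[[0,0,5.5],[0,0,0],0.35],[[0,0,6.6],[0,0,0],0.35],[[0,0,7],[0,0,0],0.35],[[0,0,7.2],[0,0,0],0.35],[[0,0,7.2],[0,0,0],0.35],[[0,0,7.3],[0,0,0],0.35],[[0,0,7.35],[0,0,0],0.35],[[0,0,7.35],[0,0,0],0.35],[[0,0,7.35],[0,0,0],0.35]]'
python3 - <<'E'
from h import *
b=viewer.snapshot('side')
cv2.imwrite('pics/s11.png',cv2.resize(b[140:260,270:420],None,fx=5,fy=5,interpolation=2)[:,:,::-1])
st();print(go(*tgt('cross'),26.5,5.4))
E
```

```text
time: 28.2
tool_pos: [444.3, -120.3, 27.5]
tcp_rot: [180.0, -0.0, 5.4]
ft_force: [-0.2, -0.3, -0.8]
finger_gap: 34.6
28.25 [ 444.2 -120.2   27.5] [180.   -0.    5.4] [-0.2  0.6 -0.5] 34.9
([-0.04, 0.04, 0.1], [0.0, -0.0, -0.0])
```

View pics/s11.png

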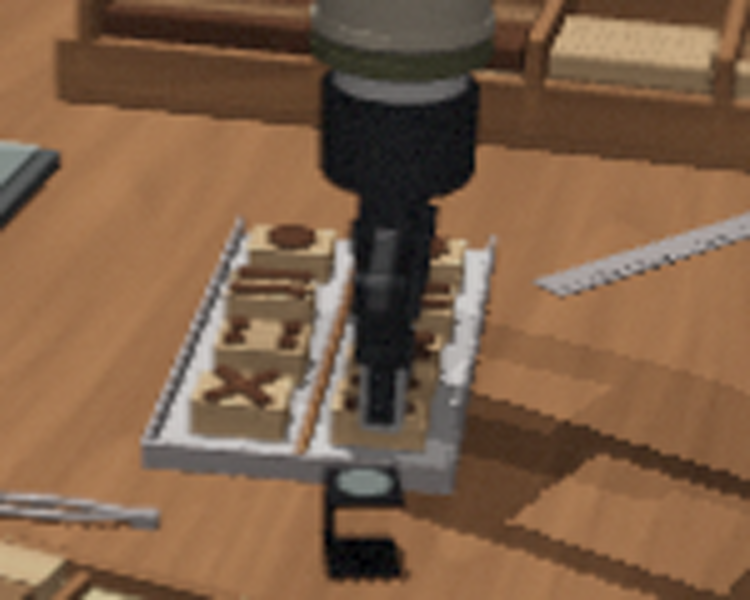

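The cross sits just above the lane floor (crop 380,420), level with its twin, and the finger clears the end rim. I lower it the last millimetre, release and back off.

```bash
python3 -m inch '[[[0,0,0.05],[0,0,0],0.35],[[0,0,0.1],[0,0,0],0.35],[[0,0,0.1],[0,0,0],0.35],[[0,0,0.1],[0,0,0],0.46],[[0,0,0.1],[0,0,0],0.53],[[0,0,0.1],[0,0,0],0.53],[[0,0,0.1],[0,0,0],0.53],[[0,0,-2],[0,0,0],0.53],[[0,0,-5],[0,0,0],0.53],[[0,0,-9],[0,0,0],0.53],[[0,-4,-12],[0,0,0],0.53],[[0,-8,-12],[0,0,0],0.53],[[0,-12,-12],[0,0,0],0.53],[[0,-16,-12],[0,0,0],0.53],[[0,-20,-12],[0,0,0],0.53],[[0,-24,-12],[0,0,0],0.53],[[0,-28,-12],[0,0,0],0.53],[[0,-28,-12],[0,0,0],0.53],[[0,-28,-12],[0,0,0],0.53]]'
python3 - <<'E'
from h import *
from meas import faces
a=viewer.snapshot('top')
b=viewer.snapshot('side')
cv2.imwrite('pics/s12.png',cv2.resize(b[150:360,150:400],None,fx=3,fy=2.8,interpolation=2)[:,:,::-1])
cv2.imwrite('pics/t12.png',cv2.resize(a[120:285,100:545],None,fx=1.8,fy=1.8,interpolation=2)[:,:,::-1])
st()
o,m=faces(a,dict(cross=(377,237,406,266),dot=(485,222,515,250),dots4=(412,231,441,262),bars=(447,224,478,260),fc=(376,196,402,224),fd4=(410,192,434,221),fb=(444,185,470,215),fd=(479,184,504,212)),26)
for k,v in o.items(): print(k,np.round(v[0],1),np.round(v[2],1),round(v[5],1),'n,t',N@v[0],TT@v[0])
E
```

```text
time: 30.15
tool_pos: [417.6, 159.3, 147.2]
tcp_rot: [180.0, 0.0, 5.5]
ft_force: [0.2, 0.4, -0.0]
finger_gap: 45.8
30.25 [417.9 158.  147.2] [180.    0.    5.4] [0.1 0.  0.4] 45.2
cross [ 444.4 -119.4] [ 444.8 -119.4] 7.0 n,t 431.161348048388 -160.64379695834788
dot [ 462.7 -318.5] [ 462.9 -318.7] 89.7 n,t 430.6426673693261 -360.6675851088811
dots4 [ 451.9 -184.3] [ 451.3 -184.8] 4.9 n,t 432.50418211497373 -226.04363353871938
bars [ 456.3 -250. ] [ 455.9 -250.4] 5.0 n,t 430.71066085606145 -291.86796526463075
fc [ 515.5 -113.7] [ 515.  -114.2] 7.1 n,t 502.54653891736467 -161.68465517841418
fd4 [ 520.6 -177.9] [ 520.5 -178.4] 5.7 n,t 501.506321686113 -226.0970364275508
fb [ 532.5 -243.9] [ 531.8 -244.3] 5.7 n,t 507.2134795553878 -292.93021946940956
fd [ 538.4 -311.2] [ 538.4 -311. ] 43.6 n,t 506.7498140747228 -360.4576412220936
```

View pics/s12.png

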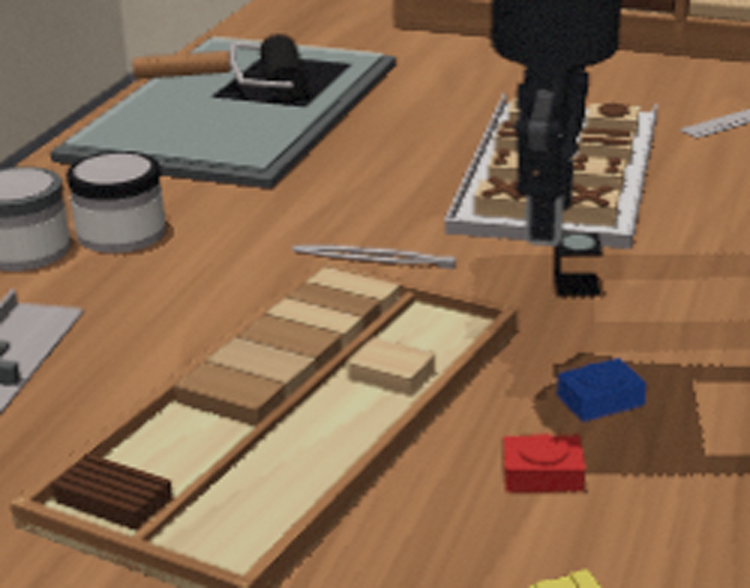

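View pics/t12.png

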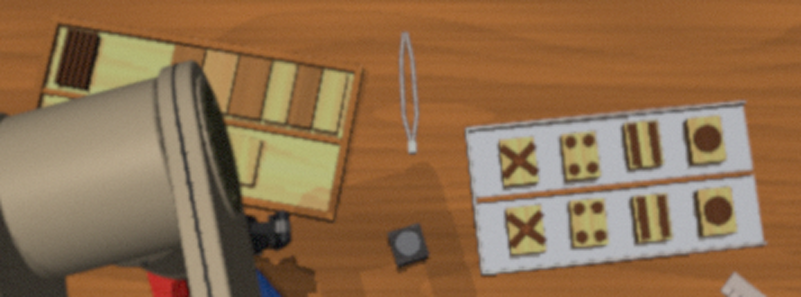

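The near lane now reads cross, dots4, bars, dot, each straight across from its twin, and the spacer is still in the tray. The gripper is clear of everything, so I'm handing in.

```bash
python3 - <<'E'
from h import *
st(); print(r.hand_in()); st()
E
```

```text
30.25 [417.9 158.  147.2] [180.    0.    5.4] [0.1 0.  0.4] 45.2
the job is handed in; nothing more can be done
None
the job is handed in; nothing more can be done
```

All four loose blocks (cross, dots4, bars, dot) now stand in the galley's near lane in the same order as the first line. I handed the job in at about 30 s of the 96 s allowed; no verdict is reported.

**Position:** in the last top view each block was about 1 mm or less along the line from its twin and within about 2 mm of the lane's centre line. By their faces, cross, dots4 and bars were square to within about 2°. The disc face gives no angle, but the dot looked square in the picture.

**Flatness:** I judged this only by eye. The side view showed no tilt.

**Left in place:** the first line measured within about 1 mm of where it started. The spacer looked unmoved in its place, but I did not measure it.

**Grip:** I gripped the dot and cross higher than the task suggested. I was not sure the fingers would fit between those blocks and the tray's end walls. Both held and set down cleanly.

**Checks that disagreed:** one early reading of dots4 was about 6 mm off because the rib had got into the mask. Measured again without the rib, it was fine. No check failed at the end.

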